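Turn up the label printer's density by four clicks and feed a test label

TASK

The labels print too faint: turn the click-stop density dial on the label printer's deck exactly four clicks clockwise, seen from above, by pushing against the side of its raised tab with your fingertips, without pinching the tab. Then press the large round feed button right down and let it come up again. Do not press the small round power button, and leave the other things on the desk and on the printer where they are.

Things in the scene. Friction and masses are not known exactly. Their poses are not given: they have to be found in the camera images.
- printer: Label printer, fixed: 220 mm (x) by 280 mm (y). Origin at the centre of its underside, on the table; x points away from its front, y to its left, z up. A low flat control deck 70 mm high spans y -140 to +40 mm; the roll housing, 115 mm high, spans y +40 to +140 mm. On the deck: the dial's axis at (30, -65) mm, the feed button at (-78, -20) mm, the power button at (-82, -115) mm
- dial_face (a point): Centre of the flat face of the density dial, on its upright axis, 87 mm above the table; turns with the dial: x points along the raised tab, z up. The dial is a black disc 96 mm across, 12 mm thick. One radial grey tab stands on its face, 5 to 47 mm from the axis, with a core 6 mm thick, 22 mm high and white line on top, and two flanks; 16 mm thick in all. It may point anywhere at first
- dial_base: Fixed flat grey plate under the dial, 116 mm across, 5 mm thick, with 15 black dots 53.5 mm from the axis at the click positions. Origin at the centre of its underside, on the deck; its x axis points the way the tab pointed as found
- dial (a joint): Angle of the dial, rad, growing clockwise seen from above; 0 as found. It clicks every 0.419 rad (24 degrees). Resistance peaks midway between clicks at some 0.06 to 0.11 N m, plus 0.015 of friction; past the peak the dial snaps on by itself to the next click, ahead of the finger, and stays there. End stops at -2.6 and +2.6 rad
- tab_left: Left flank of the tab, seen from the axis outwards (+y of dial_face): 36 mm along the tab, 5 mm thick, 19 mm high from the face up. Origin at its centre, 26 mm from the axis and 9.5 mm above the face; axes as dial_face. Its outer side, 8 mm from the tab's middle, is the one to push to turn the dial clockwise. Force on both flanks at once counts as pinching
- tab_right: Right flank of the tab, the mirror image of tab_left; pushing its outer side turns the dial back, anticlockwise
- feed_top (a point): Centre of the top of the feed button, the large one: a grey round cap 32 mm across in a housing 48 mm across, 92 mm above the table, 10 mm above its housing
- feed (a joint): Travel of the feed button in m: 0 up, 0.006 fully down (5 N; a spring brings it back)
- power_top (a point): Centre of the top of the power button, the small one: a grey round cap 14 mm across in a housing 30 mm across, 90 mm above the table
- power (a joint): Travel of the power button in m: 0 up, 0.004 fully down (4 N)
- label_roll: White label roll, a ring 60 mm across (hole 26 mm) and 25 mm high, lying on top of the printer's roll housing; loose, leave it. Origin at the centre of its underside
- calculator: Grey desk calculator, 150 x 100 x 21 mm, on the table at the printer's right; loose, leave it. Origin at the centre of its underside
- tape_roll: Roll of clear tape, a ring 90 mm across and 24 mm high, on the table behind the printer; loose, leave it. Origin at the centre of its underside
- stapler: Stapler, 130 mm long, 34 mm wide, 46 mm high, on the table in front of the printer's roll housing; loose, leave it. Origin at the centre of its underside
- stamp: Hand stamp with a wooden grip, base 50 x 30 mm, 68 mm high, standing on the table behind the printer; loose, leave it. Origin at the centre of its underside
- mug: White mug, 80 mm across, 90 mm high, on the table to the printer's left; loose, leave it. Origin at the centre of its underside
- pen_tray: White open pen tray, 90 x 130 x 25 mm, on the table at the printer's left; loose, leave it. Origin at the centre of its underside

How it is judged (in metres and radians):
On the way, in this order (a step that is already met when the one before it is completed fails the run):
1. the dial rests four clicks clockwise of where it was found (value of joint dial between 1.526 and 1.826 rad and value of joint feed below 0.002 m and velocity of joint dial between -0.3 and 0.3 rad/s), for 0.2 s.
2. the feed button is pressed right down (value of joint dial between 1.526 and 1.826 rad and value of joint feed above 0.0048 m), for 0.05 s.
3. the feed button has come up again (value of joint dial between 1.526 and 1.826 rad and value of joint feed below 0.0015 m), for 0.1 s.
At the end, for the whole second after the job is handed in: The dial rests at four clicks clockwise from where it was found (1.68 rad, within 0.15 rad), both buttons are up (within 1.5 mm), and every loose thing is within 15 mm of where it stood (all of step 3 and value of joint power below 0.0015 m and velocity of joint dial between -0.1 and 0.1 rad/s and distance of each of label_roll, calculator, tape_roll, stapler, stamp, mug, pen_tray from where it was at the start of the episode below 0.015 m); the robot touches nothing.
It fails at once if the feed button was pressed while the dial was not at four clicks (value of joint feed above 0.003 m and not (value of joint dial between 1.526 and 1.826 rad)).
It fails at once if the power button was pressed (value of joint power above 0.002 m).
It fails at once if the dial's tab was pinched (contact force between the fingers and tab_left above 1 N and contact force between the fingers and tab_right above 1 N).
It fails at once if another thing was moved or lifted (distance of any of label_roll, calculator, tape_roll, stapler, stamp, mug, pen_tray from where it was at the start of the episode above 0.015 m).
It also fails if it takes over 56 s, if anything falls off the work surface, if the arm or the gripper's body presses on something with over 40 N, if the wrist force passes 120 N, or if a joint passes its speed limit or range.

ROBOT

A 6-joint arm with a two-finger parallel gripper is mounted at the origin on the work surface. World frame = base frame: x ahead of the robot, y to its left, z up, the work surface at z = 0. Lengths are in mm, angles in rad, forces in N, time in s.
With the tool pointing down it reaches from about 350 to 950 mm from the base axis. Payload 17.4 kg.
Tool frame: the origin (TCP) lies on the centre line of the jaws, within the pads' length; the fingertips stand ahead of it and the grasp point (between the pads) is the TCP (env.tips_ahead is the z of the fingertips in the tool frame, in mm); z points along the fingers, y is the direction in which the jaws open and shut (so a half turn about z gives the same grasp; the last joint's range is limited). The gripper opens to 93 mm and grips with 3 to 60 N. Pads are 15 mm wide; open, the fingers measure 128 mm over their backs; the gripper's body (75 mm by 188 mm) begins 65 mm behind the grasp point.
Start: joints at [-1.252, 0.116, 1.442, -0, 1.584, -0.038], TCP at [235.753, -632.497, 237.646] pointing down, gripper open.
Joint ranges: [-2.83, 2.83], [-0.83, 2.19], [0.07, 2.5], [-1.14, 4.28], [0.01, 3], [-2.97, 2.97]. Speed limits (rad/s): [1.89, 1.89, 2.22, 3.14, 3.14, 3.14].

INTERFACE

Orientations are given as a unit quaternion [w, x, y, z].
In Python, from plant import env gives the robot as it stands.
- The arm moves only by the tool send_rows, never from a script. Its argument "motion" is one flat list of numbers, 7 for each row, row after row: the shift along the tool's x, y, z in mm, then the turn, a rotation vector about the tool's x, y, z in rad, then the gripper's target within -1 to 1 (fully open at 1, half-way at 0, shut at -1). In form: [tx, ty, tz, rx, ry, rz, jaw, tx, ty, tz, rx, ry, rz, jaw, ...]. A call has 1 to 8 rows; each row is the pose to reach, as a shift and turn from the pose measured when the call began, along the tool's axes at that moment; what a row does not reach only later rows make up. A row lasts 1/10 s, in which the tool goes at most 50 mm and 8.59 degrees, less where a joint would pass 70% of its speed; a pose out of reach is approached as far as the arm can. A call with a gripper value outside its range is refused whole. The fingers move at their own pace and stop on an object; the grip force is fixed at half the most. Time passes only in rows, so rows that repeat a pose let the fingers close. It gives the time, the measured TCP pose, the force and the opening at its end, in the units of the state.
- env.read_state(): the state, without advancing time (a new reading comes with each control period).
- env.read_camera(name): name is "side" or "top"; returns (picture, depth): 400x640x3 uint8, red, green, blue; 400x640 float32, mm along the optical axis (not along the pixel's ray), 0 where there is no reading.
- env.camera_model(name): a dict with "K" (3x3 intrinsics, pixels), "R" (3x3) and "t" (3): a world point X has camera coordinates R X + t. Camera axes: x right, y down, z forward; pixel columns grow to the right and rows downward; lengths in mm; the calibration is good to about 2 mm. A picture is of the moment at which its call begins. camera_model takes no time and is no camera call.
- env.job_done(): hands the job in, once; it reports no verdict.
The state is a dict: "time_s": time; "joints": joint angles; "joint_velocities": joint speeds; "joint_efforts": joint torques, N m; "position": TCP position; "tcp_rot": TCP orientation; "ft_force": force on the tool from outside, world axes, zero at the start; "ft_torque": the same for the moment, N m; "gripper_width": finger opening in mm.
Only numpy, scipy, OpenCV 4.12 (cv2) and the standard library are available. Lean on these libraries where they do the work, as an engineer would, in place of code of your own. Each camera call takes 0.05 s, during which the arm holds its last target.

## Working session

There is one attempt and no reset: what is moved stays moved. The work goes in short steps, Python scripts to look and compute and a tool call to move; the robot and the scene stay as the last step left them, time stands still between calls to the robot, and variables do not carry over. Pictures are saved under pics/ and viewed, and the job is handed in when it is done.

Besides the shell and the picture viewer there is one more tool, called by a JSON object that holds its "name" and its "arguments". send_rows: Moves the arm, as the interface text tells. Its arguments: {"type":"object","properties":{"motion":{"type":"array"}},"required":["motion"]}

```bash
ls; mkdir -p pics; python3 - <<'E'
from plant import env
import cv2,numpy as np
s=env.read_state();print(s['time_s'],s['position'],s['tcp_rot'],s['gripper_width'],env.tips_ahead)
for n in('side','top'):
    p,d=env.read_camera(n);cv2.imwrite(f'pics/{n}0.png',p[:,:,::-1]);np.save(f'pics/{n}0.npy',d);np.save(f'pics/{n}0rgb.npy',p)
    print(n,env.camera_model(n))
E
```

```text
pics
0.0 [ 235.68897159 -632.31958027  236.90115915] [-5.60826633e-04  9.84130219e-01  1.77446865e-01 -8.34677959e-05] 92.78211162724409 19.0
side {'K': array([[378.91116856,   0.        , 319.31234991],
       [  0.        , 378.91116856, 196.67638709],
       [  0.        ,   0.        ,   1.        ]]), 'R': array([[-0.97536706, -0.22053502,  0.00483719],
       [-0.15138463,  0.65326196, -0.74184332],
       [ 0.16044248, -0.72430182, -0.67055581]]), 't': array([578.27310865, 117.53466875, 792.05220701])}
top {'K': array([[513.18762709,   0.        , 317.19610983],
       [  0.        , 513.18762709, 202.87023011],
       [  0.        ,   0.        ,   1.        ]]), 'R': array([[-0.13676176, -0.99059734,  0.00362512],
       [-0.97049463,  0.13325097, -0.20095861],
       [ 0.19858601, -0.03100161, -0.97959303]]), 't': array([ 123.35528009,  563.3349216 , 1042.64698445])}
```

View pics/top0.png

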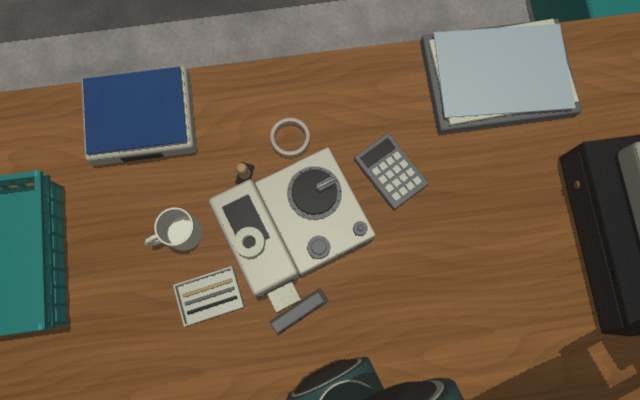

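View pics/side0.png

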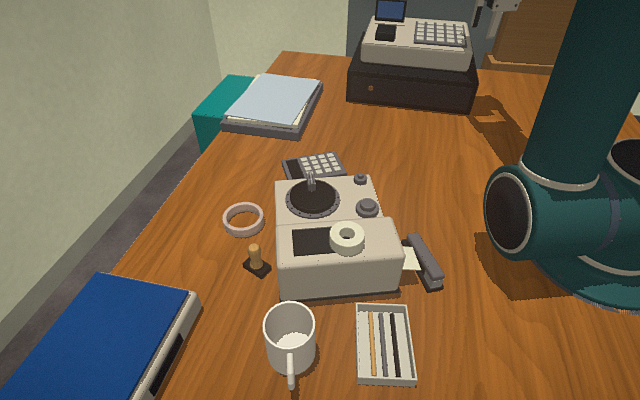

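The top view shows the dial at about (315,192) with its tab pointing to (334,181). The feed button is at (319,246), the power button at (360,229) and the label roll at (249,241). I'll enlarge the crop.

```bash
cat > h.py <<'E'
import numpy as np,cv2
from plant import env
def pix2w(n,u,v,z):
    m=env.camera_model(n);K,R,t=m['K'],m['R'],m['t']
    d=R.T@np.linalg.solve(K,[u,v,1.]);c=-R.T@t
    return c+d*(z-c[2])/d[2]
def w2pix(n,X):
    m=env.camera_model(n);q=m['K']@(m['R']@np.array(X,float)+m['t']);return q[:2]/q[2]
E
python3 - <<'E'
import cv2
p=cv2.imread('pics/top0.png')[140:270,260:390]
cv2.imwrite('pics/c0.png',cv2.resize(p,(780,780),interpolation=cv2.INTER_CUBIC)[:600])
cv2.imwrite('pics/c0.png',cv2.resize(cv2.imread('pics/top0.png')[145:265,250:390],None,fx=5,fy=5,interpolation=cv2.INTER_CUBIC))
cv2.imwrite('pics/c1.png',cv2.resize(cv2.imread('pics/side0.png')[160:280,265:415],None,fx=5,fy=5,interpolation=cv2.INTER_CUBIC))
from h import *
d=np.load('pics/top0.npy')
for n,u,v in(('feed',319,246),('dial',305,196),('pow',360,229),('deck',345,245),('house',270,270)):
    m=env.camera_model('top');X=m['R'].T@(np.linalg.solve(m['K'],[u,v,1.])*d[v,u]-m['t']);print(n,X)
E
```

```text
feed [478.73275874  55.0381476   89.24875357]
dial [586.7623806   69.54783408  87.08190628]
pow [502.17065068 -33.49534989  88.02686766]
deck [4.76067523e+02 4.09620409e-01 6.64760350e+01]
house [441.76974371 157.93076978 115.64064139]
```

View pics/c0.png

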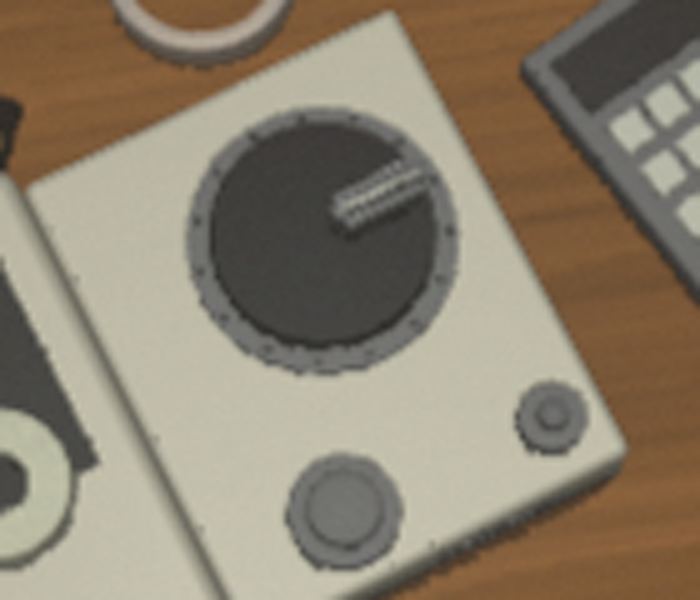

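View pics/c1.png

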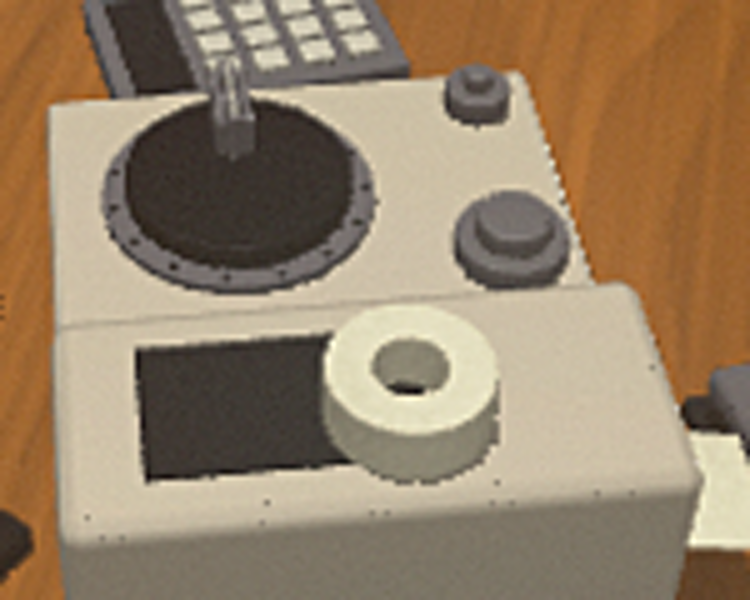

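```bash
python3 - <<'E'
from h import *
def c(x,y,z):return pix2w('top',250+(x+.5)/5-.5,145+(y+.5)/5-.5,z)
D=c(322,235,87);P=c(322,240,75);F=c(343,505,92);W=c(552,415,90);a=c(338,212,109);b=c(425,172,109)
print(D,P,F,W,a,b)
# side
def s(x,y,z):return pix2w('side',265+(x+.5)/5-.5,160+(y+.5)/5-.5,z)
print('side',s(239,180,87),s(514,218,92),s(478,75,90))
# fit printer pose from dial, feed,power
L=np.array([[30,-65],[-78,-20],[-82,-115]],float)
for M in([D,F,W],[s(239,180,87),s(514,218,92),s(478,75,90)]):
    M=np.array(M)[:,:2];lc=L-L.mean(0);mc=M-M.mean(0)
    th=np.arctan2((lc[:,0]*mc[:,1]-lc[:,1]*mc[:,0]).sum(),(lc*mc).sum())
    R=np.array([[np.cos(th),-np.sin(th)],[np.sin(th),np.cos(th)]]);t=M.mean(0)-R@L.mean(0)
    print('yaw',np.degrees(th),t,(R@L.T).T+t, ((R@L.T).T+t-M))
print('tab dir',np.degrees(np.arctan2(*(b-a)[[1,0]])),np.linalg.norm((a-D)[:2]),np.linalg.norm((b-D)[:2]))
print(np.degrees(np.arctan2(*(b-D)[[1,0]])))
for z in (109,):
  for q in ((225,62),(240,108)): print(s(*q,z))
E
```

```text
[593.5614628   49.64828914  87.        ] [594.12856504  49.60070331  75.        ] [479.44368138  56.60534006  92.        ] [504.77173565 -33.7285893   90.        ] [597.27975586  42.45661087 109.        ] [609.17446679   4.64611216 109.        ]
side [595.9865632   53.55151142  87.        ] [480.85415757  56.19608856  92.        ] [508.40973413 -34.67210789  90.        ]
yaw 18.882134110117047 [545.35220729 101.27773819] [[594.77325248  49.48429949]
 [478.02212253  57.11146502]
 [504.98150483 -34.07072462]] [[ 1.21178968 -0.16398965]
 [-1.42155886  0.50612496]
 [ 0.20976918 -0.34213531]]
yaw 20.759353269174618 [545.30725796 102.72288131] [[596.39841861  52.57616355]
 [479.4600976   56.37472629]
 [509.39193868 -33.87539775]] [[ 0.41185542 -0.97534787]
 [-1.39405997  0.17863773]
 [ 0.98220455  0.79671014]]
tab dir -72.53707536703781 8.096044691990132 47.63362075395907
-70.86635246376963
[613.6882153    4.94142857 109.        ]
[600.21093143  33.49506179 109.        ]
```

```bash
cat >> h.py <<'E'
from scipy.spatial.transform import Rotation as Ro
C=np.array([594.5,50.]); T0=-72.0
def yawrot(y): # tool down, tool x at world yaw y deg
    y=np.radians(y);c,s=np.cos(y),np.sin(y)
    return np.array([[c,s,0],[s,-c,0],[0,0,-1.]])
def shift(pos,yaw,st=None):
    st=st or env.read_state();q=st['tcp_rot'];R=Ro.from_quat([q[1],q[2],q[3],q[0]]).as_matrix()
    d=R.T@(np.array(pos)-st['position']);w=Ro.from_matrix(R.T@yawrot(yaw)).as_rotvec()
    return np.round(d,1),np.round(w,3)
def push(a,gap,r=30,z=112,half=17.5):
    "tool pose beside left flank when the tab stands at a deg clockwise of start; finger back faces flank"
    t=np.radians(T0-a);u=np.array([np.cos(t),np.sin(t)]);n=np.array([-u[1],u[0]])
    p=C+r*u+(8+half+gap)*n
    return [p[0],p[1],z],T0-a+180
def now():
    s=env.read_state();q=s['tcp_rot'];R=Ro.from_quat([q[1],q[2],q[3],q[0]]).as_matrix()
    print('t',round(s['time_s'],2),'p',s['position'].round(1),'yaw',round(np.degrees(np.arctan2(R[1,0],R[0,0])),1),'tilt',R[2].round(3),'F',np.round(s['ft_force'],1),'w',round(s['gripper_width'],1))
E
python3 - <<'E'
from h import *
d=np.load('pics/top0.npy')
m=env.camera_model('top')
for u,v in((575,200),(590,300),(625,200),(605,325),(575,160)):
    print(u,v,m['R'].T@(np.linalg.solve(m['K'],[u,v,1.])*d[v,u]-m['t']))
now();print(w2pix('top',[235,-632,237]))
P,y=push(0,14);print(P,y);P[2]=220;print(shift(P,y))
E
```

```text
575 200 [ 508.92449263 -516.7703551    34.16343102]
590 300 [ 292.09448715 -514.04213868    1.80702565]
625 200 [ 484.3598359  -576.43282067  111.05282309]
605 325 [ 239.04425826 -518.16567402   29.67083719]
575 160 [ 589.413182   -516.4238962    73.24756135]
t 0.1 p [ 235.7 -632.3  237. ] yaw 20.4 tilt [ 0.    -0.001 -1.   ] F [-0.   1.1  0.4] w 92.9
[737.54328864 321.9427758 ]
[np.float64(641.337242224907), np.float64(33.67447578895582), 112] 108.0
(array([ 612.7, -482.4,   17.5]), array([-1.000e-03, -1.000e-03, -1.528e+00]))
```

{"name": "send_rows", "arguments": {"motion": [70, -187, -20, 0, 0, 0, -1, 70, -187, -20, 0, 0, 0, -1, 70, -187, -20, 0, 0, 0, -1, 70, -187, -20, 0, 0, 0, -1, 612, -482, 17, 0, 0, -1.528, -1, 612, -482, 17, 0, 0, -1.528, -1, 612, -482, 17, 0, 0, -1.528, -1, 612, -482, 17, 0, 0, -1.528, -1]}}

```text
time_s: 0.9
position: [367.5, -280.9, 245.2]
tcp_rot: [-0.0, 0.886, 0.463, 0.0]
ft_force: [0.0, -0.7, -0.1]
gripper_width: 33.5
```

```bash
python3 - <<'E'
from h import *
now();P,y=push(0,14);P[2]=220;print(shift(P,y))
E
```

```text
t 0.9 p [ 367.5 -280.9  245.2] yaw 55.1 tilt [ 0.001 -0.    -1.   ] F [ 0.  -0.7 -0.1] w 33.5
(array([414.6,  45. ,  25.4]), array([-0.   , -0.001, -0.922]))
```

{"name": "send_rows", "arguments": {"motion": [414, 45, 25, 0, 0, -0.922, -1, 414, 45, 25, 0, 0, -0.922, -1, 414, 45, 25, 0, 0, -0.922, -1, 414, 45, 25, 0, 0, -0.922, -1, 414, 45, 25, 0, 0, -0.922, -1, 414, 45, 25, 0, 0, -0.922, -1, 414, 45, 25, 0, 0, -0.922, -1, 414, 45, 25, 0, 0, -0.922, -1]}}

```text
time_s: 1.7
position: [629.6, 20.9, 221.1]
tcp_rot: [-0.0, 0.587, 0.809, 0.0]
ft_force: [-0.1, -0.6, 0.8]
gripper_width: 0.5
```

{"name": "send_rows", "arguments": {"motion": [0, 0, 0, 0, 0, 0, -1, 0, 0, 0, 0, 0, 0, -1, 0, 0, 0, 0, 0, 0, -1]}}

```text
time_s: 2.0
position: [629.1, 20.2, 221.1]
tcp_rot: [-0.0, 0.587, 0.809, 0.0]
ft_force: [-0.3, -0.5, 0.2]
gripper_width: 0.5
```

```bash
python3 - <<'E'
from h import *
now();P,y=push(0,14);print(shift(P,y))
for n in('top','side'):
    p,d=env.read_camera(n);cv2.imwrite(f'pics/{n}1.png',p[:,:,::-1]);np.save(f'pics/{n}1.npy',d)
E
```

```text
t 2.0 p [629.1  20.2 221.1] yaw 108.0 tilt [ 0.001 -0.    -1.   ] F [-0.3 -0.5  0.2] w 0.5
(array([  8.9,  15.9, 109.1]), array([-0.   , -0.001,  0.001]))
```

View pics/side1.png

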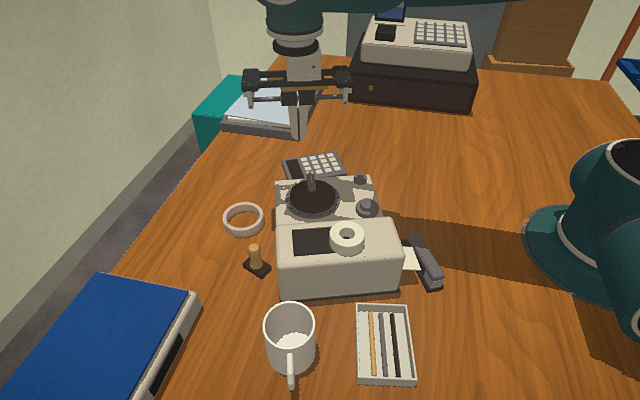

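View pics/top1.png

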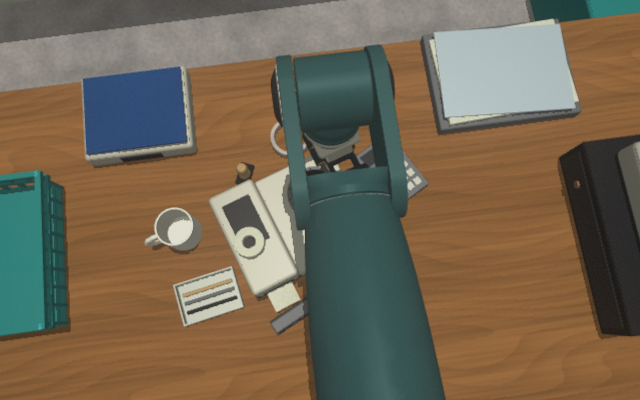

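{"name": "send_rows", "arguments": {"motion": [9, 16, 60, 0, 0, 0, -1, 9, 16, 60, 0, 0, 0, -1, 9, 16, 90, 0, 0, 0, -1, 9, 16, 109, 0, 0, 0, -1, 9, 16, 109, 0, 0, 0, -1, 9, 16, 109, 0, 0, 0, -1]}}

```text
time_s: 2.7
position: [641.5, 32.9, 113.8]
tcp_rot: [0.0, 0.588, 0.809, 0.0]
ft_force: [-0.4, -0.7, 0.3]
gripper_width: 0.8
```

```bash
cat >> h.py <<'E'
def pic(name):
    p,d=env.read_camera('side');np.save(f'pics/{name}.npy',d)
    cv2.imwrite(f'pics/{name}.png',cv2.resize(p[110:230,255:405,::-1],None,fx=5,fy=5,interpolation=cv2.INTER_CUBIC))
E
python3 - <<'E'
from h import *
now();pic('s2')
for a,g in((0,2),(0,0)):
    P,y=push(a,g);print(shift(P,y))
E
```

```text
t 2.7 p [641.5  32.9 113.8] yaw 108.0 tilt [ 0.     0.001 -1.   ] F [-0.4 -0.7  0.3] w 0.8
(array([  0.9, -12.3,   2.4]), array([ 0.002,  0.   , -0.001]))
(array([  0.9, -14.3,   2.4]), array([ 0.002,  0.   , -0.001]))
```

View pics/s2.png

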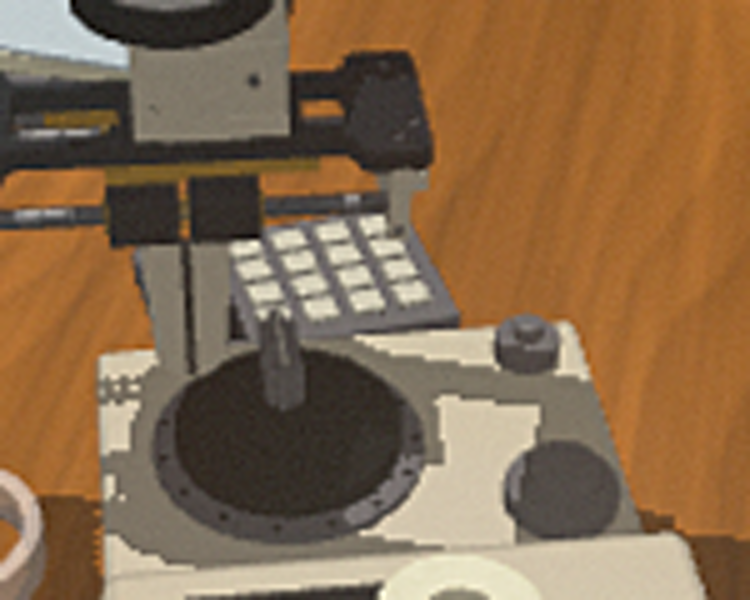

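The finger pair stands about 14 mm from the tab's left flank: finger edge at x≈228 in the crop, tab at x≈265. This matches the plan, so I'll work out the arc.

```bash
python3 - <<'E'
from h import *
for a,g in((0,6),(0,1),(3,0),(6,0),(9,0),(12,0),(15,0),(18,0)):
    P,y=push(a,g);d,w=shift(P,y);print(a,g,list(d),list(w))
E
```

```text
0 6 [np.float64(0.9), np.float64(-8.3), np.float64(2.5)] [np.float64(0.002), np.float64(0.0), np.float64(-0.001)]
0 1 [np.float64(0.9), np.float64(-13.3), np.float64(2.4)] [np.float64(0.002), np.float64(0.0), np.float64(-0.001)]
3 0 [np.float64(-0.4), np.float64(-15.9), np.float64(2.4)] [np.float64(0.002), np.float64(0.0), np.float64(0.052)]
6 0 [np.float64(-1.6), np.float64(-17.6), np.float64(2.4)] [np.float64(0.002), np.float64(0.0), np.float64(0.104)]
9 0 [np.float64(-2.8), np.float64(-19.3), np.float64(2.4)] [np.float64(0.002), np.float64(0.0), np.float64(0.157)]
12 0 [np.float64(-3.8), np.float64(-21.1), np.float64(2.4)] [np.float64(0.002), np.float64(-0.0), np.float64(0.209)]
15 0 [np.float64(-4.7), np.float64(-22.9), np.float64(2.4)] [np.float64(0.002), np.float64(-0.0), np.float64(0.261)]
18 0 [np.float64(-5.6), np.float64(-24.8), np.float64(2.4)] [np.float64(0.002), np.float64(-0.0), np.float64(0.314)]
```

{"name": "send_rows", "arguments": {"motion": [1, -8, 2, 0, 0, 0, -1, 1, -13, 2, 0, 0, 0, -1, 0, -16, 2, 0, 0, 0.05, -1, -1.6, -17.6, 2, 0, 0, 0.1, -1, -2.8, -19.3, 2, 0, 0, 0.155, -1, -2.8, -19.3, 2, 0, 0, 0.155, -1]}}

```text
time_s: 3.35
position: [624.2, 24.2, 113.2]
tcp_rot: [0.001, 0.649, 0.761, 0.001]
ft_force: [1.1, 1.7, 0.3]
gripper_width: 0.5
```

```bash
python3 - <<'E'
from h import *
now();pic('s3')
for a,g in((12,0),(15,0),(18,0),(21,0),(24,0),(28,0),(32,0),(36,0)):
    P,y=push(a,g);d,w=shift(P,y);print(a,g,d,w)
E
```

```text
t 3.35 p [624.2  24.2 113.2] yaw 99.0 tilt [ 0.     0.003 -1.   ] F [1.1 1.7 0.3] w 0.5
12 0 [-1.2 -1.5  1.1] [ 0.003 -0.     0.055]
15 0 [-2.4 -3.2  1.1] [ 0.003 -0.     0.107]
18 0 [-3.5 -4.9  1.1] [ 0.003 -0.     0.16 ]
21 0 [-4.5 -6.7  1.1] [ 0.003 -0.     0.212]
24 0 [-5.4 -8.6  1.1] [ 0.003 -0.     0.264]
28 0 [ -6.5 -11.1   1.1] [ 0.003 -0.     0.334]
32 0 [ -7.4 -13.7   1.1] [ 0.003 -0.001  0.404]
36 0 [ -8.2 -16.3   1.1] [ 0.003 -0.001  0.474]
```

View pics/s3.png

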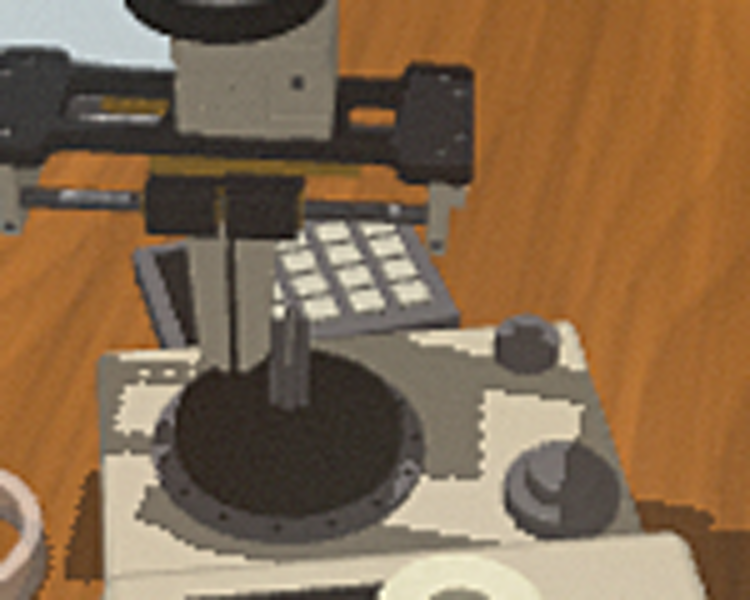

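The finger is in contact at x≈272 in the crop and the force is building. I'll continue in small steps through the first and second clicks.

{"name": "send_rows", "arguments": {"motion": [-1.2, -1.5, 1, 0, 0, 0.055, -1, -2.4, -3.2, 1, 0, 0, 0.107, -1, -3.5, -4.9, 1, 0, 0, 0.16, -1, -4.5, -6.7, 1, 0, 0, 0.212, -1, -4.5, -6.7, 1, 0, 0, 0.212, -1, -4.5, -6.7, 1, 0, 0, 0.212, -1]}}

```text
time_s: 4.0
position: [618.4, 18.7, 112.3]
tcp_rot: [0.001, 0.725, 0.689, 0.001]
ft_force: [-0.2, -0.8, 0.3]
gripper_width: 0.8
```

```bash
python3 - <<'E'
from h import *
now();pic('s4')
for a,g in ((24,0),(27,0),(30,0),(33,0),(36,0),(39,0),(42,0),(45,0)):
    P,y=push(a,g);d,w=shift(P,y);print(a,g,d,w)
E
```

```text
t 4.0 p [618.4  18.7 112.3] yaw 87.1 tilt [ 0.001  0.003 -1.   ] F [-0.2 -0.8  0.3] w 0.8
24 0 [-1.3 -1.6  0.2] [ 0.003 -0.001  0.055]
27 0 [-2.6 -3.3  0.2] [ 0.003 -0.001  0.107]
30 0 [-3.7 -5.   0.2] [ 0.003 -0.001  0.159]
33 0 [-4.7 -6.8  0.2] [ 0.003 -0.001  0.212]
36 0 [-5.6 -8.7  0.2] [ 0.003 -0.001  0.264]
39 0 [ -6.4 -10.6   0.2] [ 0.003 -0.001  0.316]
42 0 [ -7.2 -12.5   0.2] [ 0.003 -0.001  0.369]
45 0 [ -7.8 -14.4   0.2] [ 0.003 -0.001  0.421]
```

View pics/s4.png

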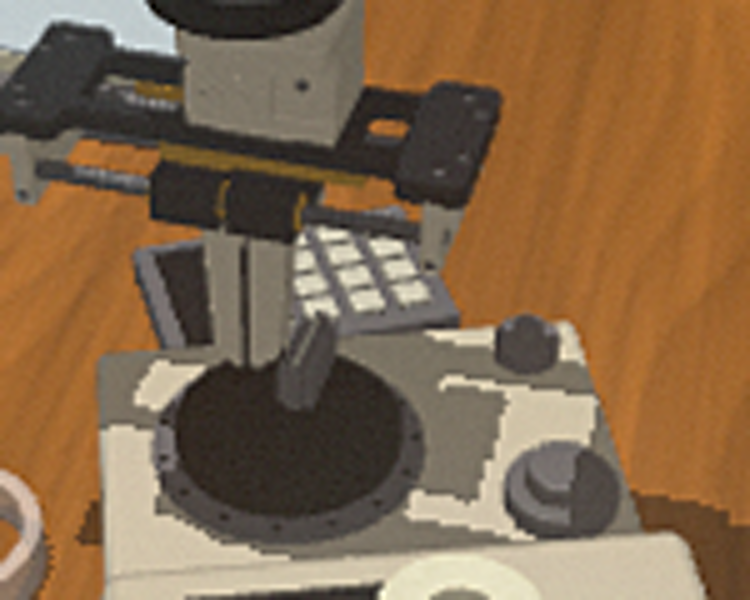

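The dial snapped one click and the force dropped to zero. The second click should come near 36°.

{"name": "send_rows", "arguments": {"motion": [-1.3, -1.6, 0, 0, 0, 0.055, -1, -2.6, -3.3, 0, 0, 0, 0.107, -1, -3.7, -5, 0, 0, 0, 0.159, -1, -4.7, -6.8, 0, 0, 0, 0.212, -1, -5.6, -8.7, 0, 0, 0, 0.264, -1, -6.4, -10.6, 0, 0, 0, 0.316, -1, -7.2, -12.5, 0, 0, 0, 0.369, -1, -7.8, -14.4, 0, 0, 0, 0.421, -1]}}

```text
time_s: 4.85
position: [603.6, 11.7, 112.3]
tcp_rot: [0.001, 0.853, 0.522, 0.001]
ft_force: [-0.8, 0.2, 0.5]
gripper_width: 0.4
```

```bash
python3 - <<'E'
from h import *
now();pic('s5')
for a,g in ((48,0),(51,0),(54,0),(57,0),(60,0),(63,0),(66,0),(69,0)):
    P,y=push(a,g);d,w=shift(P,y);print(a,g,d,w)
E
```

```text
t 4.85 p [603.6  11.7 112.3] yaw 63.0 tilt [ 0.002  0.003 -1.   ] F [-0.8  0.2  0.5] w 0.4
48 0 [-1.2 -1.4  0.2] [ 0.002 -0.002  0.049]
51 0 [-2.4 -3.1  0.2] [ 0.002 -0.002  0.101]
54 0 [-3.5 -4.8  0.2] [ 0.002 -0.002  0.153]
57 0 [-4.6 -6.6  0.2] [ 0.002 -0.002  0.206]
60 0 [-5.5 -8.4  0.2] [ 0.002 -0.002  0.258]
63 0 [ -6.3 -10.3   0.2] [ 0.002 -0.002  0.311]
66 0 [ -7.1 -12.3   0.2] [ 0.002 -0.002  0.363]
69 0 [ -7.7 -14.2   0.2] [ 0.002 -0.002  0.415]
```

View pics/s5.png

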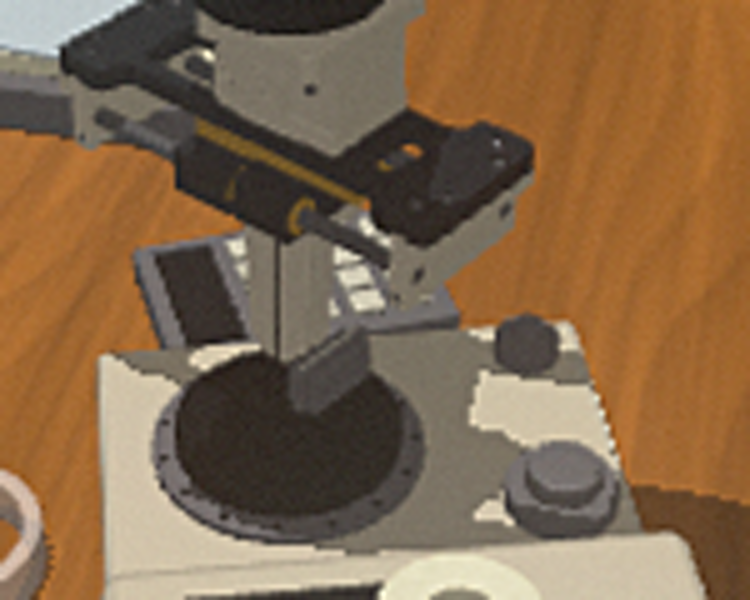

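The dial is now at two clicks. On to the third.

{"name": "send_rows", "arguments": {"motion": [-1.2, -1.4, 0, 0, 0, 0.049, -1, -2.4, -3.1, 0, 0, 0, 0.101, -1, -3.5, -4.8, 0, 0, 0, 0.153, -1, -4.6, -6.6, 0, 0, 0, 0.206, -1, -5.5, -8.4, 0, 0, 0, 0.258, -1, -6.3, -10.3, 0, 0, 0, 0.311, -1, -7.1, -12.3, 0, 0, 0, 0.363, -1, -7.5, -13.5, 0, 0, 0, 0.4, -1]}}

```text
time_s: 5.7
position: [587.9, 11.2, 112.2]
tcp_rot: [0.0, 0.94, 0.341, 0.001]
ft_force: [-0.2, 0.2, 0.2]
gripper_width: 0.4
```

```bash
python3 - <<'E'
from h import *
now();pic('s6')
for a,g in ((69,0),(72,0),(75,0),(78,0),(81,0),(84,0),(87,0),(90,0)):
    P,y=push(a,g);d,w=shift(P,y);print(a,g,d,w)
E
```

```text
t 5.7 p [587.9  11.2 112.2] yaw 39.9 tilt [ 0.002  0.002 -1.   ] F [-0.2  0.2  0.2] w 0.4
69 0 [-0.5 -0.4  0.3] [ 0.002 -0.003  0.014]
72 0 [-1.7 -2.1  0.2] [ 0.002 -0.003  0.066]
75 0 [-2.9 -3.7  0.2] [ 0.001 -0.003  0.118]
78 0 [-4.  -5.5  0.2] [ 0.001 -0.003  0.171]
81 0 [-5.  -7.3  0.2] [ 0.001 -0.003  0.223]
84 0 [-5.9 -9.1  0.2] [ 0.001 -0.003  0.276]
87 0 [ -6.7 -11.    0.2] [ 0.001 -0.003  0.328]
90 0 [ -7.4 -13.    0.2] [ 0.001 -0.003  0.38 ]
```

View pics/s6.png

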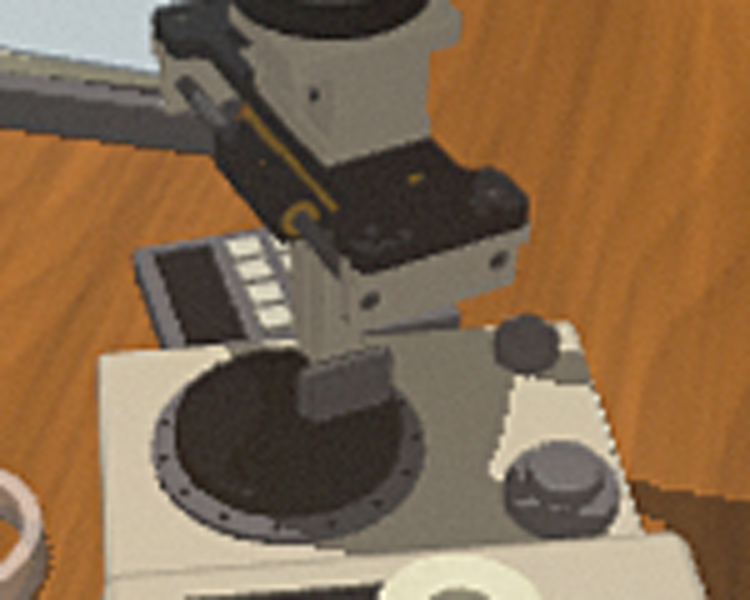

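Three clicks. Now the last one.

{"name": "send_rows", "arguments": {"motion": [-0.5, -0.4, 0, 0, 0, 0.014, -1, -1.7, -2.1, 0, 0, 0, 0.066, -1, -2.9, -3.7, 0, 0, 0, 0.118, -1, -4, -5.5, 0, 0, 0, 0.171, -1, -5, -7.3, 0, 0, 0, 0.223, -1, -5.9, -9.1, 0, 0, 0, 0.276, -1, -6.7, -11, 0, 0, 0, 0.328, -1, -7, -12, 0, 0, 0, 0.36, -1]}}

```text
time_s: 6.55
position: [574.7, 16.1, 112.2]
tcp_rot: [0.0, 0.986, 0.166, 0.001]
ft_force: [0.5, -0.2, 0.2]
gripper_width: 0.8
```

```bash
python3 - <<'E'
from h import *
now();pic('s7')
for a,g in ((88,10),(88,20),):
    P,y=push(a,g);d,w=shift(P,y);print(a,g,d,w)
E
```

```text
t 6.55 p [574.7  16.1 112.2] yaw 19.1 tilt [ 0.003  0.001 -1.   ] F [ 0.5 -0.2  0.2] w 0.8
88 10 [ 0.3 10.4  0.2] [ 0.001 -0.003 -0.016]
88 20 [ 0.5 20.4  0.2] [ 0.001 -0.003 -0.016]
```

View pics/s7.png

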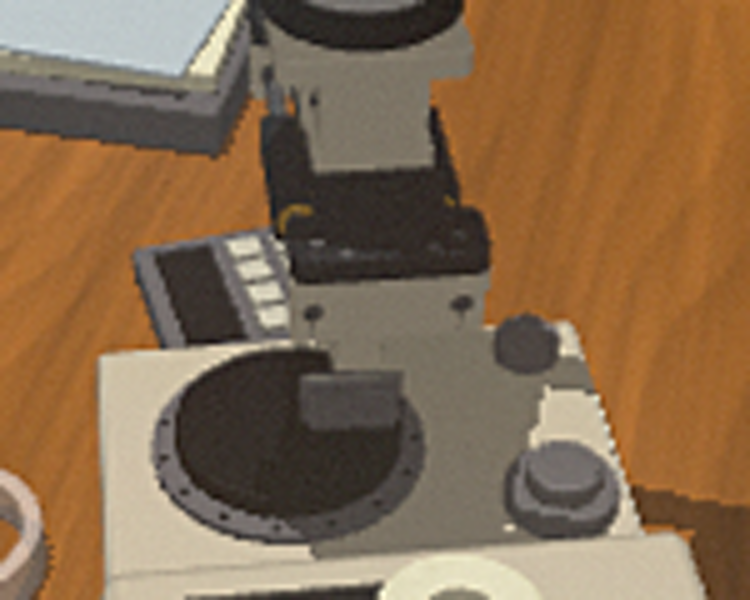

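No force remains. I'll back off, lift, and measure the tab angle.

{"name": "send_rows", "arguments": {"motion": [0, 6, 0, 0, 0, 0, -1, 0, 14, 0, 0, 0, 0, -1, 0, 14, -20, 0, 0, 0, -1, 0, 14, -60, 0, 0, 0, -1, 0, 14, -70, 0, 0, 0, -1, 0, 14, -70, 0, 0, 0, -1]}}

```text
time_s: 7.2
position: [580.0, 2.3, 184.1]
tcp_rot: [0.0, 0.986, 0.166, 0.003]
ft_force: [-0.6, -0.1, -0.7]
gripper_width: 0.7
```

```bash
python3 - <<'E'
from h import *
now();pic('s8')
def px(X):
    u,v=w2pix('side',X);return ((u+.5-255)*5-.5,(v+.5-110)*5-.5)
def tabline(a):
    t=np.radians(T0-a);u=np.array([np.cos(t),np.sin(t)]);Cs=np.array([596,52.5])
    return [np.round(px([*(Cs+r*u),109])) for r in(5,47)]
p=cv2.imread('pics/s8.png')
for a,c in((72,(0,0,255)),(84,(0,255,255)),(96,(0,255,0)),(120,(255,0,0))):
    A,B=tabline(a);print(a,A,B);cv2.line(p,tuple(map(int,A)),tuple(map(int,B)),c,1)
cv2.imwrite('pics/s8o.png',p)
E
```

```text
t 7.2 p [580.    2.3 184.1] yaw 19.1 tilt [ 0.006  0.002 -1.   ] F [-0.6 -0.1 -0.7] w 0.7
72 [300. 385.] [393. 360.]
84 [301. 387.] [401. 374.]
96 [301. 389.] [404. 390.]
120 [300. 392.] [395. 421.]
```

View pics/s8.png

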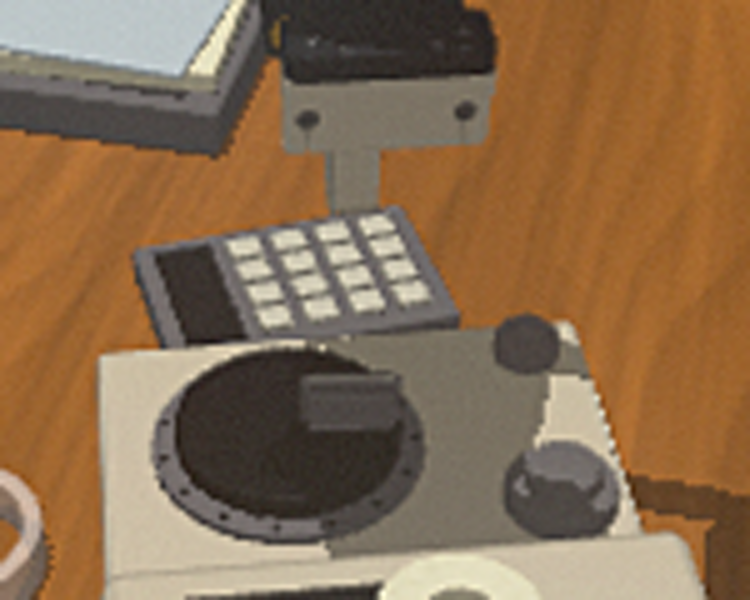

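View pics/s8o.png

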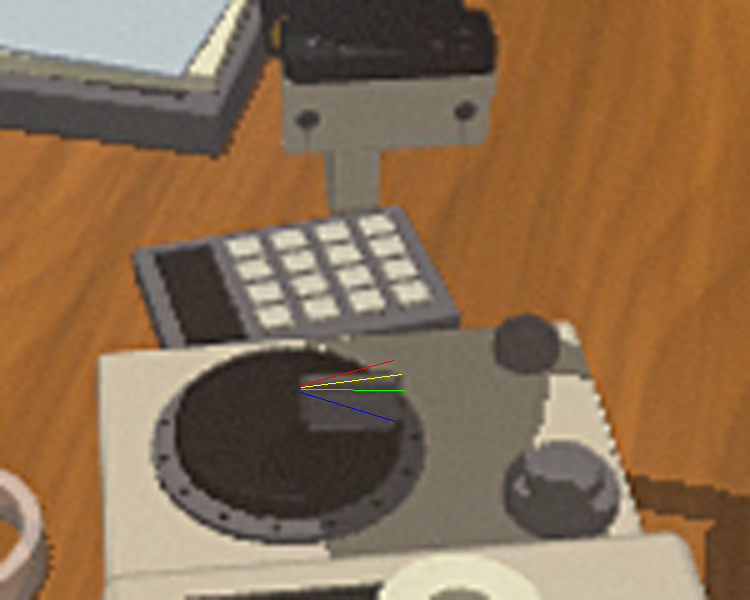

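The tab's top edge is parallel to the predicted 96° line (green), so the dial is four clicks on. Next is the feed button.

```bash
python3 - <<'E'
from h import *
for z in(184,150,120): print(shift([479.3,56.6,z],19.1))
E
```

```text
(array([-76.8, -83.9,  -2.1]), array([ 0.001, -0.004, -0.   ]))
(array([-77. , -83.9,  31.9]), array([ 0.001, -0.004, -0.   ]))
(array([-77.1, -84. ,  61.9]), array([ 0.001, -0.004, -0.   ]))
```

{"name": "send_rows", "arguments": {"motion": [-77, -84, 0, 0, 0, 0, -1, -77, -84, 0, 0, 0, 0, -1, -77, -84, 0, 0, 0, 0, -1, -77, -84, 32, 0, -0.003, 0, -1, -77, -84, 50, 0, -0.003, 0, -1, -77, -84, 62, 0, -0.003, 0, -1, -77, -84, 62, 0, -0.003, 0, -1, -77, -84, 62, 0, -0.003, 0, -1]}}

```text
time_s: 8.05
position: [479.6, 56.5, 120.1]
tcp_rot: [0.0, 0.986, 0.166, 0.0]
ft_force: [0.7, -0.8, 1.6]
gripper_width: 0.6
```

```bash
python3 - <<'E'
from h import *
now();pic('s9')
for z in(113,105,102): print(shift([479.3,56.6,z],19.1))
E
```

```text
t 8.05 p [479.6  56.5 120.1] yaw 19.1 tilt [ 0.     0.001 -1.   ] F [ 0.7 -0.8  1.6] w 0.6
(array([-0.5, -0.2,  7.6]), array([ 0.001, -0.001, -0.   ]))
(array([-0.5, -0.2, 15.6]), array([ 0.001, -0.001, -0.   ]))
(array([-0.5, -0.2, 18.6]), array([ 0.001, -0.001, -0.   ]))
```

View pics/s9.png

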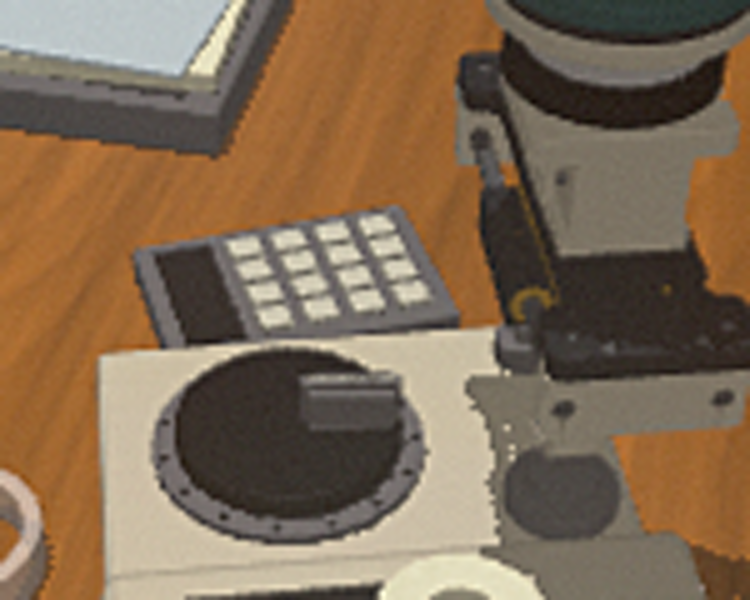

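The dial is unchanged and the fingers are over the feed cap. Pressing gently.

{"name": "send_rows", "arguments": {"motion": [-0.5, 0, 6, 0, 0, 0, -1, -0.5, 0, 8, 0, 0, 0, -1, -0.5, 0, 10, 0, 0, 0, -1, -0.5, 0, 12, 0, 0, 0, -1, -0.5, 0, 13, 0, 0, 0, -1, -0.5, 0, 13, 0, 0, 0, -1]}}

```text
time_s: 8.7
position: [479.4, 56.4, 107.7]
tcp_rot: [0.001, 0.986, 0.166, 0.001]
ft_force: [-0.7, -0.9, 3.3]
gripper_width: 0.7
```

{"name": "send_rows", "arguments": {"motion": [0, 0, 1.5, 0, 0, 0, -1, 0, 0, 3, 0, 0, 0, -1, 0, 0, 4, 0, 0, 0, -1, 0, 0, 4, 0, 0, 0, -1]}}

```text
time_s: 9.1
position: [479.6, 56.4, 105.0]
tcp_rot: [0.001, 0.986, 0.166, 0.001]
ft_force: [-9.2, -2.3, 18.0]
gripper_width: 0.3
```

18 N is well above the 5 N spring, so the button is at its stop. I'll hold briefly, then release straight up.

{"name": "send_rows", "arguments": {"motion": [0, 0, 0.3, 0, 0, 0, -1, 0, 0, 0, 0, 0, 0, -1, 0, 0, -6, 0, 0, 0, -1, 0, 0, -15, 0, 0, 0, -1, 0, 0, -50, 0, 0, 0, -1, 0, 0, -90, 0, 0, 0, -1, 0, 0, -90, 0, 0, 0, -1]}}

```text
time_s: 9.8
position: [481.0, 56.6, 200.8]
tcp_rot: [0.001, 0.986, 0.166, 0.005]
ft_force: [0.2, -0.4, 0.2]
gripper_width: 0.2
```

```bash
python3 - <<'E'
from h import *
now();pic('s10');P,y=[330,-330,240],19.1;print(shift(P,y))
E
```

```text
t 9.8 p [481.   56.6 200.8] yaw 19.1 tilt [ 0.009  0.003 -1.   ] F [ 0.2 -0.4  0.2] w 0.2
(array([-268.2,  316.3,  -42.9]), array([ 0.003, -0.006, -0.   ]))
```

View pics/s10.png

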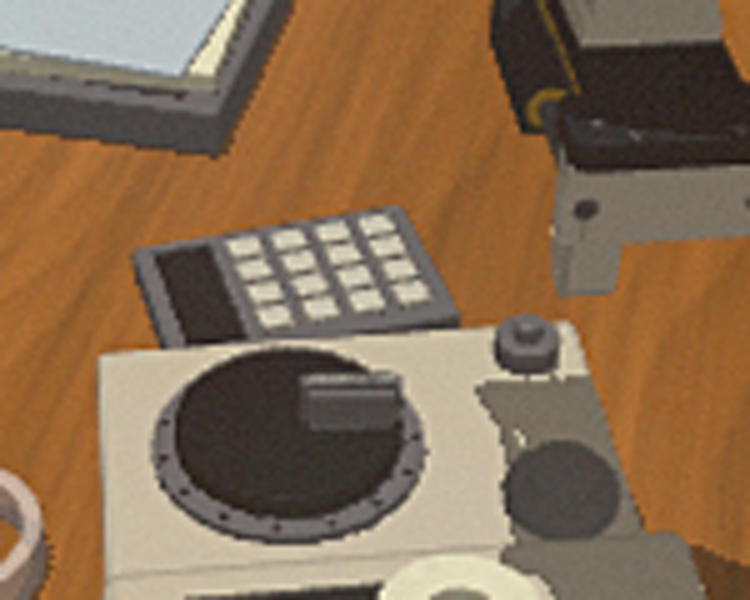

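Now I'll clear the arm out of the top view for a final check.

{"name": "send_rows", "arguments": {"motion": [-268, 316, -43, 0, 0, 0, -1, -268, 316, -43, 0, 0, 0, -1, -268, 316, -43, 0, 0, 0, -1, -268, 316, -43, 0, 0, 0, -1, -268, 316, -43, 0, 0, 0, -1, -268, 316, -43, 0, 0, 0, -1, -268, 316, -43, 0, 0, 0, -1, -268, 316, -43, 0, 0, 0, -1]}}

```text
time_s: 10.65
position: [334.5, -316.0, 237.8]
tcp_rot: [0.0, 0.986, 0.166, 0.003]
ft_force: [1.5, 0.5, 1.2]
gripper_width: 0.8
```

{"name": "send_rows", "arguments": {"motion": [-20, 30, 0, 0, 0, 0, -1, -20, 30, 0, 0, 0, 0, -1, -20, 30, 0, 0, 0, 0, -1]}}

```text
time_s: 10.95
position: [325.0, -351.1, 236.7]
tcp_rot: [-0.0, 0.986, 0.165, 0.003]
ft_force: [0.5, 0.1, 0.2]
gripper_width: 0.5
```

```bash
python3 - <<'E'
from h import *
now()
p,d=env.read_camera('top');p=p[:,:,::-1];cv2.imwrite('pics/top9.png',p)
cv2.imwrite('pics/c9.png',cv2.resize(p[145:265,250:390],None,fx=5,fy=5,interpolation=cv2.INTER_CUBIC))
d0=np.load('pics/top0.npy')
for n,u,v in(('feed',319,246),('pow',360,229)): print(n,np.median(d[v-1:v+2,u-1:u+2])-np.median(d0[v-1:v+2,u-1:u+2]))
def c(x,y,z):return pix2w('top',250+(x+.5)/5-.5,145+(y+.5)/5-.5,z)
E
```

```text
t 10.95 p [ 325.  -351.1  236.7] yaw 19.0 tilt [ 0.006  0.    -1.   ] F [0.5 0.1 0.2] w 0.5
feed -0.99768066
pow 0.7264404
```

View pics/top9.png

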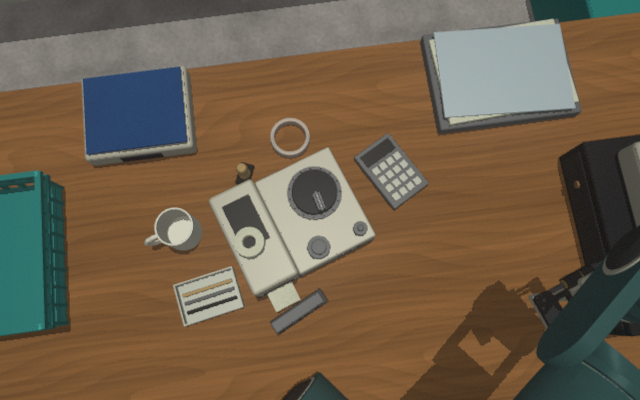

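View pics/c9.png

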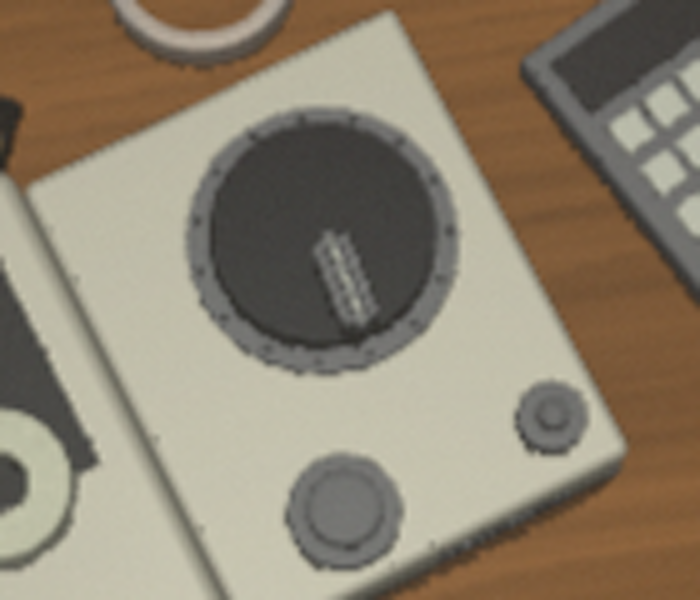

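The tab now runs from (328,240) to (362,322) in the crop. I'll check that angle, then hand in.

```bash
python3 - <<'E'
from h import *
def c(x,y,z):return pix2w('top',250+(x+.5)/5-.5,145+(y+.5)/5-.5,z)
v=c(360,322,109)-c(327,238,109);a=np.degrees(np.arctan2(v[1],v[0]));print('cw turn',-72.5-a if a<0 else -72.5-a+360)
print(abs(cv2.imread('pics/top9.png')[60:350,:420].astype(int)-cv2.imread('pics/top0.png')[60:350,:420]).max(2).__gt__(60).nonzero()[0].size)
E
python3 -c "
from plant import env
print(env.job_done())"
```

```text
cw turn 94.34483611925205
47
the job is handed in; nothing more can be done
None
```

I turned the density dial four clicks clockwise, pressed the feed button right down, let it come up again, and handed the job in at about 11 s. The hand-in gives no verdict, so the points below are my own checks.

- **Dial:** I pushed only the tab's left flank with the closed fingertips and saw the dial snap on after each of the four clicks. In the final top picture it had turned about 94° by hand-picked pixels; four clicks is 96°. No contact force was left on the tab before I backed off.
- **Feed button:** the wrist force reached 18 N, well past the 5 N spring, so I take it to have hit its stop. There was also about 9 N of sideways force during the press. Afterwards the depth reading on the cap was within 1 mm of its starting value.
- **Power button:** I never went near it, and its depth is also within 1 mm of the start.
- **Other things:** the final top picture matches the first one apart from the dial's tab, with every loose thing in its place. The arm was clear of everything at hand-in.
- **Disagreement:** the top and side cameras differed by 2 to 5 mm on the dial and button positions. I used the top camera for the dial centre and a value between the two for the feed button, and contact came where expected.

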